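# Tip out the metal samples from the swivel box

### The arm

A 6-joint arm with a two-finger parallel gripper is mounted at the origin on the work surface. World frame = base frame: x ahead of the robot, y to its left, z up, the work surface at z = 0. Lengths are in m, angles in rad, forces in N, time in s.
With the tool pointing down it reaches from about 0.35 to 0.975 m from the base axis. Payload 4.9 kg.
Tool frame: the origin (TCP) lies midway between the tips of the shut fingers; the grasp point (between the pads) lies 19 mm behind it; z points along the fingers, y is the line along which they close (so a half turn about z gives the same grasp; the last joint's range is limited). The gripper opens to 85 mm and grips with 20 to 120 N. Pads are 22 mm wide; open, the fingers measure 114 mm over their backs; the gripper's body (76 mm by 85 mm) begins 54 mm behind the grasp point. The pads swing forward as they close: fully open they stand 13 mm farther back than shut.
Start: joints at [1.094, 0.053, 1.613, -0, 1.476, -0.119], TCP at [0.219, 0.585, 0.231] pointing down, gripper open.
Joint ranges: [-3.01, 3.01], [-1.01, 2.22], [0.06, 2.58], [-1.02, 4.17], [0.09, 2.62], [-3.14, 3.14]. Speed limits (rad/s): [2.57, 2.57, 3.14, 3.14, 3.14, 3.14].

### API

Orientations are given as a unit quaternion [w, x, y, z].
In Python, from plant import state, grab_frame, camera_info, job_done, spot_in, masks_of, pinpoint gives the robot as it stands.
- The arm moves only by the shell command python3 -m handwheel 'ROWS' [OPENING]. ROWS is JSON, a list that holds one entry, the list of rows, each a list of 6 numbers: the shift along the world's x, y, z in m, then the turn, a rotation vector about the world's x, y, z in degrees. In form: [[[tx, ty, tz, ax, ay, az], ...]]. A call has 1 to 20 rows; each row shifts and turns the commanded pose from where the row before left it; what a row does not reach is not made up. A row lasts 1/12 s, in which the tool goes at most 41.7 mm and 7.16 degrees, less where a joint would pass 70% of its speed; a pose out of reach is approached as far as the arm can. A call is refused whole if a number of a shift passes 0.0417 or a number of a turn 7.16, either way. A call with a gripper value outside its range is refused whole. OPENING is the opening, from 0 (shut) to 1 (fully open), set as the call begins (- or left out, the last holds). The fingers move at their own pace and stop on an object; the grip force is fixed at half the most. Time passes only in rows, so rows that do not move let the fingers close. It gives the time, the measured TCP pose, the force, the opening and the grip force at its end, in the units of the state.
- state(): the state, without advancing time (a new reading comes with each control period).
- grab_frame(name): name is "side" or "top"; returns (picture, depth): 420x560x3 uint8, blue, green, red; 420x560 float32, m along the optical axis (not along the pixel's ray), 0 where there is no reading.
- camera_info(name): a dict with "fx", "fy", "cx", "cy" (pixels), "T" (4x4, takes a point from camera to world coordinates). Camera axes: x right, y up, looking along -z (the intrinsics and any distortion apply to the point x, -y, -z); pixel columns grow to the right and rows downward; lengths in m; the calibration is good to about 2 mm. A picture is of the moment at which its call begins. camera_info takes no time and is no camera call.
- job_done(): hands the job in; it is judged then, once.
Trained networks look in the newest picture that a camera, given by its name, has taken for a name from the list of things; names that differ only in an ending like _2 or _b are one class to them, and where a whole thing is asked for, a point or a joint stands for the part that bears it (a point fixed in the world has none). Each returns a list of dicts, best first, with "conf" (0 to 1); they miss things now and then, are a little off and sometimes report something else, mostly with a low value. They report only what shows in the picture. A call takes as long as a camera call.
- spot_in(camera, thing): "box" ([left, top, width, height] in pixels, round what is visible of it).
- masks_of(camera, thing): "region" (420x560 bool, what is visible of it) and "box" ([left, top, width, height] in pixels, round what is visible of it).
- pinpoint(camera, thing): "position" ([column, row] in pixels: a listed point, or the origin of a listed thing).
The state is a dict: "time": time; "joint_pos": joint angles; "joint_vel": joint speeds; "joint_efforts": joint torques, N m; "tool_pos": TCP position; "tool_rot": TCP orientation; "contact_force": force on the tool from outside, world axes, zero at the start; "ft_torque": the same for the moment, N m; "gripper_width": opening from 0.0 (shut) to 1.0 (fully open); "grasp_force": force on a finger pad.
Only numpy, scipy, OpenCV 4.12 (cv2) and the standard library are available. Lean on these libraries where they do the work, as an engineer would, in place of code of your own. Each camera call takes 0.05 s, during which the arm holds its last target. There are 200 camera calls.

### The job

Two clear-lidded flip-top boxes hang on pivots, each over its own white tray. Take the crank handle of the deeper box and swing it up and over, away from you, until that box is fully upside down, so that its lid drops open and both metal samples fall into the tray underneath. Leave the box upside down, and do not tip the shallow box.

Things in the scene. Friction and masses are not known exactly. Their poses are not given: they have to be found in the camera images.
- deep_box (a joint): Turn of the deep box, rad: 0 upright (start), 3.14 upside down at its stop; grows as the handle goes up and over, away from the robot. Grey box 70 x 60 mm, 70 mm deep, with a loose clear 3 mm lid hinged along the edge nearest the robot. The level pivot runs through its middle, 150 mm above the table, between two posts. Light friction (under 2 N at the handle): it stays where it is left.
- shallow_box (a joint): The same for the other box, to be left alone: same plan, pivot, posts, tray and crank, but only 30 mm deep, and empty. It starts between 0 and 0.2 rad.
- deep_handle (a point): Grip point half-way along the deep box's crank handle: a black round bar 12 mm thick, 56 mm long, parallel to the pivot, 60 mm from its axis, 100 mm right (-y) of the box's middle. It starts level with the pivot on the robot's side and travels a half circle of 60 mm radius over the top to the far side. The flat crank arm is 30 mm to the left of the point. Turns with the box.
- deep_tray (a point): Centre of the inner floor, 3 mm above the table, of the fixed white tray under the deep box: 200 mm (x) by 94 mm (y) outside, walls 3 mm thick, 40 mm high. Its x is level, square to the pivot, away from the robot (up to 0.25 rad askew); y is along the pivot, to the left; z up. The pivot is 147 mm above this floor and 20 mm to the -x side of the point.
- cylinder_center (a point): Centre of a loose steel cylinder, 16 mm across and 22 mm long, about 35 g; it starts inside the deep box.
- block_center (a point): Centre of a loose steel block, 16 x 16 x 22 mm, about 40 g; it starts inside the deep box.

How it is judged:
By the outcome, as a careful person would: the job done as asked, in the order asked, and still so for the second after the job is handed in, with the robot touching nothing.
It also fails if it takes over 38 s, if anything falls off the work surface, if the arm or the gripper's body presses on something with over 40 N, if the wrist force passes 120 N, or if a joint passes its speed limit or range.

## Working session

There is one attempt and no reset: what is moved stays moved. The work goes in short steps, Python scripts to look and compute and a shell command to move; the robot and the scene stay as the last step left them, time stands still between calls to the robot, and variables do not carry over. Pictures are saved under pics/ and viewed, at most 10 in all, crops included, and the job is handed in when it is done.

```bash
mkdir -p pics; cat > h.py <<'E'
import numpy as np, cv2
from plant import *
def w(cam,c,r,d):
    i=camera_info(cam); T=np.array(i["T"])
    return (T@[(c-i["cx"])/i["fx"]*d,-(r-i["cy"])/i["fy"]*d,-d,1])[:3]
E
python3 - <<'E'
from h import *
print(state())
ims=[]
for c in("side","top"):
    im,d=grab_frame(c); cv2.imwrite(f"pics/{c}1.png",im)
    print(c,{k:np.round(v,3).tolist() for k,v in camera_info(c).items()})
    for t in("deep_handle","deep_tray","cylinder_center","block_center","deep_box"):
        for p in pinpoint(c,t)[:2]:
            x,y=p["position"]; dd=d[int(round(y)),int(round(x))]
            print(c,t,round(p["conf"],2),np.round([x,y],1),dd,np.round(w(c,x,y,dd),3))
E
```

```text
{'time': 0.0, 'joint_pos': array([ 1.09400799e+00,  5.33596105e-02,  1.61432223e+00,  1.30541989e-05,
        1.47599280e+00, -1.18998230e-01]), 'joint_vel': array([-0.00077838, -0.00035527,  0.0008653 ,  0.00037571, -0.00030703,
        0.00152445]), 'joint_efforts': array([-1.38542393e-03, -3.93684590e+01, -3.70170772e+01, -2.30671694e-04,
        7.24281606e-03,  1.07522806e-05]), 'tool_pos': array([0.21858088, 0.58485622, 0.23004445]), 'tool_rot': array([-3.11750185e-04,  1.77942888e-01,  9.84040266e-01, -9.93239281e-04]), 'contact_force': array([ 0.54844248, -0.32628816,  0.0654024 ]), 'ft_torque': array([-0.00435206, -0.03249345,  0.01847528]), 'grasp_force': 0.0, 'gripper_width': 1.0014153617701627}
side {'fx': 392.327, 'fy': 392.327, 'cx': 272.3, 'cy': 205.992, 'T': [[0.798, 0.444, -0.407, 0.214], [-0.602, 0.588, -0.54, -0.432], [-0.001, 0.676, 0.737, 0.643], [0.0, 0.0, 0.0, 1.0]]}
side deep_handle 0.73 [210.4 162.3] 0.73594624 [0.457 0.084 0.157]
side deep_tray 0.76 [231.3 171.3] 0.8692307 [0.53  0.138 0.055]Traceback (most recent call last):
  File "<stdin>", line 8, in <module>
ValueError: it knows: block_center, cylinder_center, deep_handle, deep_tray
```

View pics/side1.png

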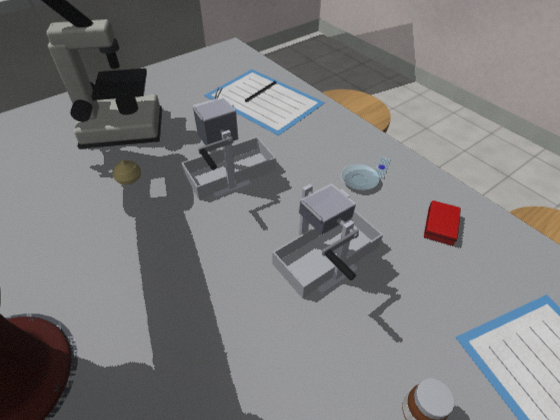

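The side view shows two boxes. The one at about (215,120) looks deeper, with its handle at about (208,160). The one at about (327,208) looks shallower, with its handle at (340,264). I'll check this against the top view.

```bash
python3 - <<'E'
from h import *
for c in("side","top"):
    im,d=grab_frame(c); cv2.imwrite(f"pics/{c}2.png",im); np.save(f"{c}.npy",d)
    if c=="top": print({k:np.round(v,3).tolist() for k,v in camera_info(c).items()})
    else: cv2.imwrite("pics/sidecrop.png",cv2.resize(im[80:300,160:400],None,fx=2.7,fy=2.7,interpolation=cv2.INTER_CUBIC))
    for t in("deep_handle","deep_tray"):
        for p in pinpoint(c,t)[:2]:
            x,y=p["position"]; dd=d[int(round(y)),int(round(x))]
            print(c,t,round(p["conf"],2),np.round([x,y],1),dd,np.round(w(c,x,y,dd),3))
    for t in("deep_handle","deep_box","shallow_box"):
        for m in masks_of(c,t)[:2]:
            r=m["region"]; ys,xs=np.nonzero(r&(d>0))
            P=np.array([w(c,x,y,d[y,x]) for x,y in zip(xs,ys)])
            print(c,t,round(m["conf"],2),m["box"],len(P),np.round(np.percentile(P,[2,50,98],axis=0),3).tolist())
E
```

```text
side deep_handle 0.76 [206.5 159.8] 0.74981225 [0.458 0.101 0.151]
side deep_tray 0.96 [234.6 172.3] 0.88688916 [0.541 0.143 0.042]
side deep_handle 0.95 [192.3, 97.2, 44.2, 72.3] 2048 [[0.459, 0.085, 0.001], [0.521, 0.166, 0.163], [0.575, 0.322, 0.19]]
side deep_box 0.8 [192.7, 97.4, 42.7, 74.9] 1961 [[0.459, 0.087, 0.118], [0.52, 0.166, 0.166], [0.572, 0.225, 0.19]]
side shallow_box 0.67 [298.8, 182.6, 59.9, 97.1] 2487 [[0.489, -0.248, 0.005], [0.542, -0.149, 0.163], [0.624, -0.1, 0.171]]
{'fx': 513.462, 'fy': 513.462, 'cx': 272.928, 'cy': 212.479, 'T': [[-0.011, 0.979, -0.205, 0.309], [-1.0, -0.012, -0.001, -0.032], [-0.003, 0.205, 0.979, 1.146], [0.0, 0.0, 0.0, 1.0]]}
top deep_handle 0.67 [208.7 240. ] 1.0010562 [0.463 0.095 0.156]
top deep_tray 0.82 [176.7 208.9] 1.0172101 [0.527 0.16  0.153]
top deep_handle 0.66 [137.4, 178.2, 82.8, 67.8] 1917 [[0.458, 0.087, 0.122], [0.524, 0.18, 0.187], [0.569, 0.224, 0.192]]
top deep_box 0.62 [136.7, 183.2, 81.2, 64.1] 2035 [[0.458, 0.087, 0.003], [0.523, 0.178, 0.187], [0.57, 0.224, 0.192]]
top shallow_box 0.67 [299.9, 175.3, 91.3, 54.6] 1559 [[0.49, -0.24, 0.146], [0.548, -0.137, 0.168], [0.591, -0.097, 0.173]]
```

View pics/top2.png

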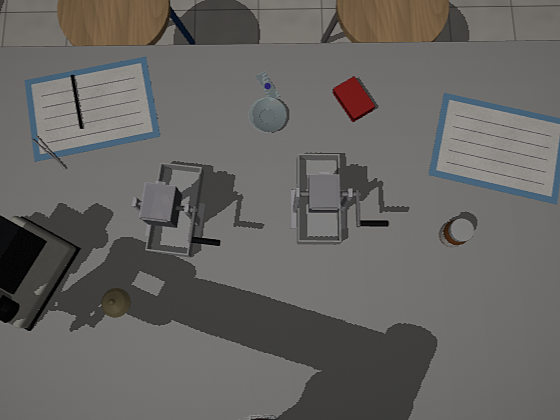

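View pics/sidecrop.png

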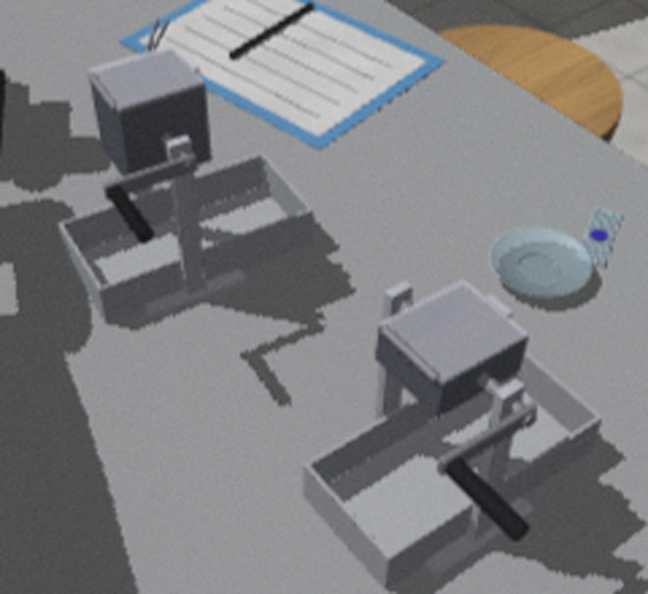

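The top view shows the deep box at (160,204), with its lid top at z≈0.19 m. The shallow one is at (323,192), at about 0.17 m. The deep handle bar runs from (193,240) to (220,243). Next I'll fit its pose.

```bash
python3 - <<'E'
from h import *
for c in("top","side"):
    d=np.load(c+".npy"); im=cv2.imread(f"pics/{c}2.png")
    v,u=np.indices(d.shape); i=camera_info(c)
    P=np.stack([(u-i["cx"])/i["fx"]*d,-(v-i["cy"])/i["fy"]*d,-d,np.ones_like(d)],-1)@np.array(i["T"]).T
    P=P[...,:3]; ok=(d>0)&(P[...,0]>.4)&(P[...,0]<.68)&(P[...,1]>.05)&(P[...,1]<.27)
    b=P[ok&(P[...,2]>.182)]
    print(c,"top",len(b),np.round(np.median(b,0),3),cv2.minAreaRect(b[:,:2].astype(np.float32)*1000))
    h=ok&(im.max(-1)<40)&(P[...,2]>.13)&(P[...,2]<.17)&(P[...,0]<.5)
    n,l,s,_=cv2.connectedComponentsWithStats(h.astype(np.uint8)); k=1+s[1:,4].argmax()
    q=P[l==k]; print("bar",s[k],np.round(np.percentile(q,[1,50,99],axis=0),3).tolist(),cv2.minAreaRect(q[:,:2].astype(np.float32)*1000))
    a=np.linalg.svd(q-q.mean(0))[2][0]; print(a,np.round(q.mean(0),3))
    t=ok&(P[...,2]>.034)&(P[...,2]<.047); 
    print("rim",t.sum(),cv2.minAreaRect(P[t][:,:2].astype(np.float32)*1000))
E
```

```text
top top 1219 [0.534 0.191 0.189] ((535.78515625, 191.52108764648438), (60.92097854614258, 78.33110809326172), 82.66040802001953)
bar [191 237  29   9 169] [[0.454, 0.075, 0.149], [0.462, 0.102, 0.155], [0.47, 0.13, 0.159]] ((462.243408203125, 101.97477722167969), (55.00761032104492, 11.916021347045898), 81.88345336914062)
[-0.13058671 -0.99143021 -0.00364107] [0.462 0.102 0.155]
rim 346 ((554.2734375, 184.71145629882812), (103.54154968261719, 201.25112915039062), 82.38782501220703)
side top 719 [0.533 0.187 0.189] ((535.7877197265625, 191.90347290039062), (64.04402923583984, 77.83074188232422), 83.02261352539062)
bar [200 149  17  20 114] [[0.454, 0.075, 0.148], [0.46, 0.097, 0.155], [0.467, 0.13, 0.158]] ((461.2919616699219, 102.79608917236328), (56.72246551513672, 9.815760612487793), 83.65210723876953)
[-0.10380069 -0.99415379 -0.02972627] [0.46  0.098 0.154]
rim 588 ((554.6954956054688, 185.98660278320312), (107.41938018798828, 201.6102752685547), 82.26407623291016)
```

```bash
python3 - <<'E'
from h import *
for c in("top","side"):
    d=np.load(c+".npy"); v,u=np.indices(d.shape); i=camera_info(c)
    P=(np.stack([(u-i["cx"])/i["fx"]*d,-(v-i["cy"])/i["fy"]*d,-d,np.ones_like(d)],-1)@np.array(i["T"]).T)[d>0][:,:3]
    P=P[(P[:,2]>.1)]
    for x in np.arange(.1,.6,.1):
        for y in np.arange(.2,.8,.1):
            m=(P[:,0]>=x)&(P[:,0]<x+.1)&(P[:,1]>=y)&(P[:,1]<y+.1)
            if m.sum()>5: print(c,round(x,1),round(y,1),m.sum(),P[m,2].max().round(2),P[m,0].min().round(3),P[m,1].min().round(3))
E
```

```text
top 0.3 0.4 316 0.14 0.331 0.462
top 0.3 0.5 208 0.14 0.314 0.5
top 0.4 0.2 8 0.19 0.498 0.2
top 0.4 0.4 1450 0.14 0.4 0.426
top 0.4 0.5 301 0.14 0.4 0.5
top 0.5 0.2 571 0.19 0.5 0.2
top 0.5 0.4 30 0.14 0.501 0.483
top 0.5 0.5 73 0.14 0.5 0.5
side 0.3 0.4 184 0.27 0.33 0.463
side 0.3 0.5 2872 0.34 0.315 0.5
side 0.4 0.4 1407 0.28 0.4 0.424
side 0.4 0.5 982 0.32 0.4 0.5
side 0.5 0.2 307 0.19 0.5 0.2
side 0.5 0.4 16 0.14 0.5 0.482
side 0.5 0.5 66 0.14 0.5 0.5
```

```bash
python3 -m handwheel '[[[0,-0.04,0,0,0,-5],[0,-0.04,0,0,0,-5],[0,-0.04,0,0,0,-5],[0,-0.04,0,0,0,-5],[0,-0.04,0,0,0,-5],[0,-0.04,0,0,0,-5],[0.027,-0.028,0,0,0,-5],[0.027,-0.028,0,0,0,-5],[0.027,-0.028,0,0,0,-5],[0.027,-0.028,0,0,0,-5],[0.027,-0.028,0,0,0,-5],[0.027,-0.028,0,0,0,-5],[0.027,-0.028,0,0,0,-5],[0.027,-0.028,0,0,0,-5],[0.027,-0.028,0,0,0,-5],[0,0,0,0,0,-2],[0,0,0,0,0,0],[0,0,0,0,0,0]]]' 1; python3 - <<'E'
from h import *
from scipy.spatial.transform import Rotation as R
s=state(); q=s["tool_rot"]; M=R.from_quat([q[1],q[2],q[3],q[0]]).as_matrix()
print(s["tool_pos"],s["joint_pos"],M[:,1],M[:,2])
for c in("top","side"):
    im,d=grab_frame(c); cv2.imwrite(f"pics/{c}3.png",im)
    for t in("deep_handle",):
        for p in pinpoint(c,t)[:1]:
            x,y=p["position"]; print(c,p["conf"],x,y,np.round(w(c,x,y,d[int(round(y)),int(round(x))]),3))
E
```

```text
time: 2.35
tool_pos: [0.4618, 0.0932, 0.2312]
tool_rot: [-0.0, 0.752, 0.659, -0.0]
contact_force: [1.1, 0.6, -0.1]
gripper_width: 1.001
grasp_force: 0.0
[0.46179222 0.0932482  0.23119868] [ 4.09169249e-02 -3.29562013e-01  1.95812771e+00  2.87814474e-04
  1.51353427e+00  1.71448976e-01] [ 9.91490485e-01 -1.30178016e-01 -5.48901530e-04] [-5.18641866e-04  2.66350356e-04 -9.99999830e-01]
side 0.76 211.3 158.7 [0.464 0.092 0.156]
```

View pics/side3.png

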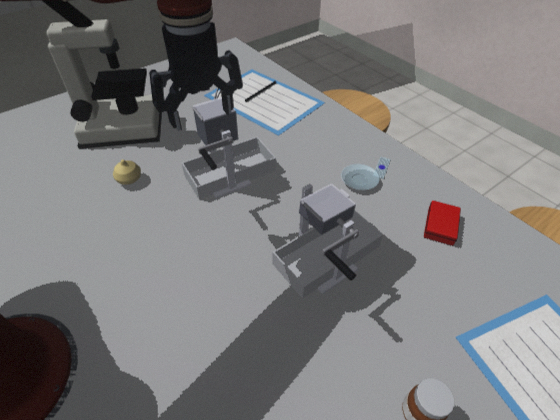

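The gripper is directly above the deep handle and square to the bar. I'll descend and close.

```bash
python3 -m handwheel '[[[0,0,-0.02,0,0,0],[0,0,-0.025,0,0,0],[0,0,-0.025,0,0,0],[0,0,-0.02,0,0,0],[0,0,-0.01,0,0,0],[0,0,0,0,0,0],[0,0,0,0,0,0]]]' 0.6;  python3 -m handwheel '[[[0,0,0,0,0,0],[0,0,0,0,0,0],[0,0,0,0,0,0],[0,0,0,0,0,0],[0,0,0,0,0,0],[0,0,0,0,0,0]]]' 0; python3 - <<'E'
from h import *
im,d=grab_frame("side"); cv2.imwrite("pics/side4.png",cv2.resize(im[40:240,130:330],None,fx=3,fy=3))
E
```

```text
time: 3.13
tool_pos: [0.4618, 0.0938, 0.1317]
tool_rot: [0.0, 0.751, 0.66, 0.0]
contact_force: [-0.3, -1.0, -0.4]
gripper_width: 0.598
grasp_force: 0.0
time: 3.63
tool_pos: [0.4619, 0.0936, 0.1329]
tool_rot: [-0.0, 0.752, 0.659, -0.0]
contact_force: [-4.4, -1.0, 6.0]
gripper_width: 0.116
grasp_force: 58.5
```

View pics/side4.png

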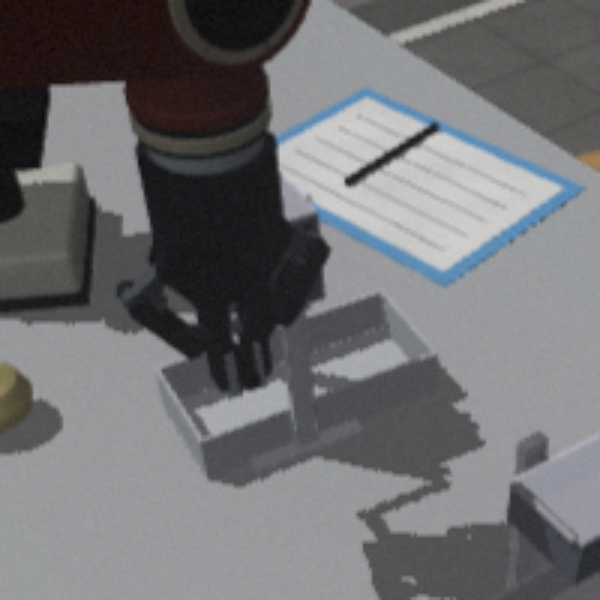

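```bash
python3 -m handwheel '[[[0.0005,-0.0001,0.0078,0,0,0],[0.0015,-0.0002,0.0077,0,0,0],[0.0025,-0.0003,0.0074,0,0,0],[0.0034,-0.0005,0.0070,0,0,0],[0.0043,-0.0006,0.0065,0,0,0],[0.0051,-0.0007,0.0059,0,0,0]]]'
```

```text
time: 4.18
tool_pos: [0.4746, 0.0917, 0.1732]
tool_rot: [-0.005, 0.752, 0.66, -0.005]
contact_force: [-20.5, 4.3, 5.6]
gripper_width: 0.116
grasp_force: 58.5
```

```bash
python3 -m handwheel '[[[0.0059,-0.0008,0.0052,0,0,0],[0.0065,-0.0008,0.0044,0,0,0],[0.0070,-0.0009,0.0035,0,0,0],[0.0074,-0.001,0.0025,0,0,0],[0.0076,-0.001,0.0015,0,0,0],[0.0078,-0.001,0.0005,0,0,0],[0,0,0,0,0,0]]]'; python3 - <<'E'
from h import *
im,d=grab_frame("side"); cv2.imwrite("pics/side5.png",cv2.resize(im[40:240,130:330],None,fx=3,fy=3))
E
```

```text
time: 4.77
tool_pos: [0.5233, 0.0854, 0.1964]
tool_rot: [0.001, 0.752, 0.659, 0.001]
contact_force: [-6.2, 0.9, 12.3]
gripper_width: 0.113
grasp_force: 60.6
```

View pics/side5.png

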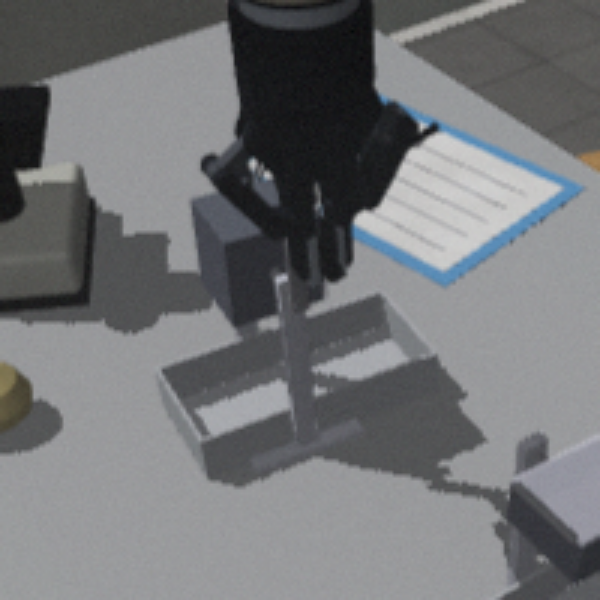

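The box is at about 90°, with its opening facing away and the crank upright. Now the second half.

```bash
python3 -m handwheel '[[[0.0078,-0.001,-0.0005,0,0,0],[0.0076,-0.001,-0.0015,0,0,0],[0.0074,-0.001,-0.0025,0,0,0],[0.0070,-0.0009,-0.0035,0,0,0],[0.0065,-0.0008,-0.0044,0,0,0],[0.0059,-0.0008,-0.0052,0,0,0],[0.0051,-0.0007,-0.0059,0,0,0],[0.0043,-0.0006,-0.0065,0,0,0],[0.0034,-0.0005,-0.0070,0,0,0],[0.0025,-0.0003,-0.0074,0,0,0],[0.0015,-0.0002,-0.0077,0,0,0],[0.0005,-0.0001,-0.0078,0,0,0],[0,0,-0.002,0,0,0],[0,0,0,0,0,0]]]'; python3 - <<'E'
from h import *
im,d=grab_frame("side"); cv2.imwrite("pics/side6.png",cv2.resize(im[40:240,130:330],None,fx=3,fy=3))
E
```

```text
time: 5.98
tool_pos: [0.5809, 0.0784, 0.1296]
tool_rot: [-0.001, 0.752, 0.659, 0.0]
contact_force: [-3.5, 4.0, 1.9]
gripper_width: 0.114
grasp_force: 70.8
```

View pics/side6.png

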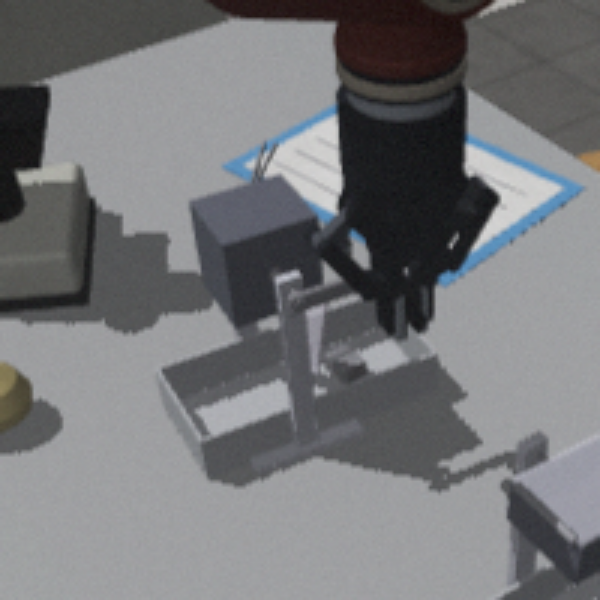

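One sample is in the tray at about (350,368) in the crop. I'll press gently on toward the stop to make sure it is fully over, then look again.

```bash
python3 -m handwheel '[[[0,0,-0.003,0,0,0],[0,0,-0.003,0,0,0],[0,0,0,0,0,0],[0,0,0,0,0,0]]]'; python3 - <<'E'
from h import *
for c in("side","top"):
    im,d=grab_frame(c); cv2.imwrite(f"pics/{c}7.png",im)
    for t in("cylinder_center","block_center","deep_handle"):
        for p in pinpoint(c,t)[:1]:
            x,y=p["position"]; print(c,t,round(p["conf"],2),x,y,np.round(w(c,x,y,d[int(round(y)),int(round(x))]),3))
E
```

```text
time: 6.37
tool_pos: [0.5813, 0.0785, 0.1289]
tool_rot: [-0.001, 0.752, 0.66, 0.0]
contact_force: [-17.2, 4.1, 22.1]
gripper_width: 0.112
grasp_force: 73.3
side cylinder_center 0.52 239.2 156.7 [0.593 0.205 0.02 ]
side block_center 0.47 243.9 162.8 [0.59  0.18  0.018]
side deep_handle 0.93 265.0 141.4 [0.573 0.068 0.161]
```

It's against the stop: 22 N of resistance and no further travel. Release and retreat.

```bash
python3 -m handwheel '[[[0,0,0.003,0,0,0],[0,0,0,0,0,0],[0,0,0,0,0,0]]]'; python3 -m handwheel '[[[0,0,0,0,0,0],[0,0,0,0,0,0],[0,0,0,0,0,0],[0,0,0,0,0,0],[0,0,0,0,0,0],[0,0,0,0,0,0]]]' 0.6;  python3 -m handwheel '[[[0,0,0.01,0,0,0],[0,0,0.02,0,0,0],[0,0,0.03,0,0,0],[0,0,0.03,0,0,0],[0,0,0.03,0,0,0],[0,-0.03,0.02,0,0,0],[-0.02,-0.03,0.01,0,0,0],[-0.03,-0.02,0,0,0,0],[-0.03,0,0,0,0,0],[-0.03,0,0,0,0,0],[-0.03,0,0,0,0,0],[-0.03,0,0,0,0,0],[0,0,0,0,0,0],[0,0,0,0,0,0]]]'; python3 - <<'E'
from h import *
for c in("side","top"):
    im,d=grab_frame(c); cv2.imwrite(f"pics/{c}8.png",im)
    if c=="side": cv2.imwrite("pics/side8c.png",cv2.resize(im[80:220,160:310],None,fx=4,fy=4))
    for t in("cylinder_center","block_center","deep_handle"):
        for p in pinpoint(c,t)[:1]:
            x,y=p["position"]; print(c,t,round(p["conf"],2),x,y,np.round(w(c,x,y,d[int(round(y)),int(round(x))]),3))
    v,u=np.indices(d.shape); i=camera_info(c)
    P=(np.stack([(u-i["cx"])/i["fx"]*d,-(v-i["cy"])/i["fy"]*d,-d,np.ones_like(d)],-1)@np.array(i["T"]).T)[...,:3]
    b=P[(d>0)&(abs(P[...,0]-.535)<.03)&(abs(P[...,1]-.188)<.025)&(P[...,2]>.16)&(P[...,2]<.22)]
    A=np.c_[b[:,:2],np.ones(len(b))]; print(c,"top plane",np.linalg.lstsq(A,b[:,2],rcond=None)[0] if len(b)>20 else None,np.median(b[:,2]) if len(b) else None)
E
```

```text
time: 7.02
tool_pos: [0.5811, 0.0784, 0.1292]
tool_rot: [-0.001, 0.752, 0.66, 0.0]
contact_force: [-10.6, 3.5, 11.7]
gripper_width: 0.112
grasp_force: 72.1
time: 7.52
tool_pos: [0.581, 0.0774, 0.1261]
tool_rot: [0.0, 0.752, 0.659, -0.0]
contact_force: [0.8, 0.8, -0.8]
gripper_width: 0.598
grasp_force: 0.0
time: 8.68
tool_pos: [0.4104, -0.0025, 0.2774]
tool_rot: [0.001, 0.752, 0.659, 0.001]
contact_force: [0.8, -0.8, -0.1]
gripper_width: 0.598
grasp_force: 0.0
side cylinder_center 0.46 241.3 159.4 [0.592 0.195 0.018]
side block_center 0.44 245.2 161.1 [0.596 0.184 0.018]
side deep_handle 0.81 264.8 141.5 [0.576 0.073 0.156]
side top plane [0.09404846 0.20323632 0.09591491] 0.18522937641544546
top block_center 0.58 216.0 178.9 [ 0.63  0.1  -0.  ]
top deep_handle 0.66 214.5 178.4 [0.631 0.103 0.002]
top top plane [0.02288872 0.03948213 0.16525447] 0.1852389415794759
```

View pics/side8c.png

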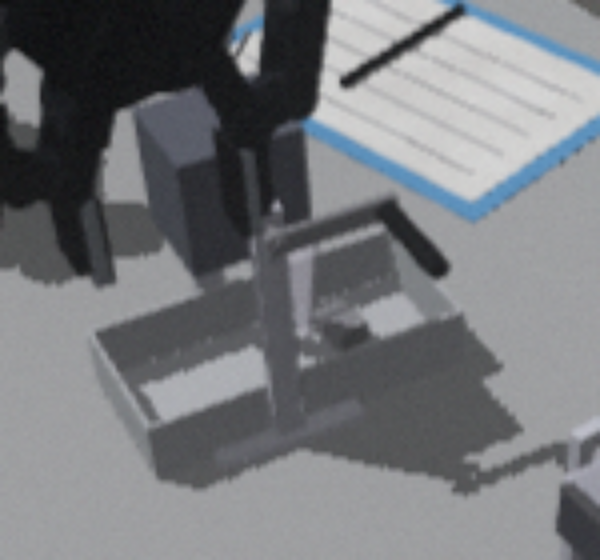

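View pics/top8.png

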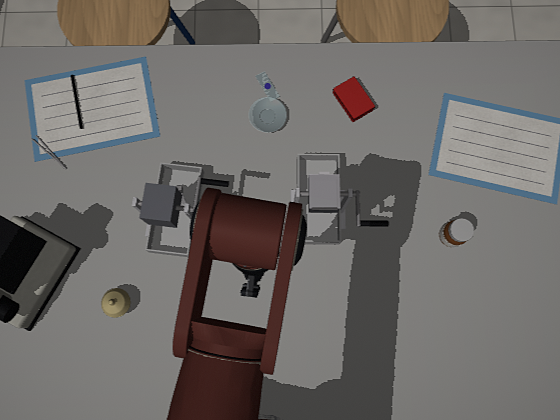

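The box is upside down, with its bottom face level at 0.185 m. The lid hangs open, and the handle is on the far side at (214,182) in the top view. The shallow box hasn't moved. I'll confirm both samples by measuring the tray contents with the arm out of the way.

```bash
python3 -m handwheel '[[[-0.02,-0.035,0.01,0,0,0],[-0.01,-0.04,0,0,0,0],[0,-0.04,0,0,0,0],[0,-0.04,0,0,0,0],[0,-0.04,0,0,0,0],[0,0,0,0,0,0]]]' | head -2; python3 - <<'E'
from h import *
out=[]
for c in("side","top"):
    im,d=grab_frame(c)
    out.append(cv2.resize(im[120:200,200:280] if c=="side" else im[150:260,120:230],(400,400),interpolation=cv2.INTER_CUBIC))
    v,u=np.indices(d.shape); i=camera_info(c)
    P=(np.stack([(u-i["cx"])/i["fx"]*d,-(v-i["cy"])/i["fy"]*d,-d,np.ones_like(d)],-1)@np.array(i["T"]).T)[...,:3]
    ux=np.array([.991,-.131,0]); uy=np.array([.131,.991,0]); q=P-[.5545,.186,0]
    X=q@ux; Y=q@uy; m=(d>0)&(abs(X)<.092)&(abs(Y)<.04)&(P[...,2]>.009)&(P[...,2]<.035)
    n,l,s,_=cv2.connectedComponentsWithStats(m.astype(np.uint8))
    for k in range(1,n):
        if s[k,4]>6: k=l==k; print(c,k.sum(),"X",np.round(np.percentile(X[k],[2,98]),3),"Y",np.round(np.percentile(Y[k],[2,98]),3),"z",np.round(np.percentile(P[k][:,2],[50,98]),3),"grey",im[k].mean().round())
    for t in("cylinder_center","block_center"):
        for p in pinpoint(c,t)[:2]: print(c,t,round(p["conf"],2),p["position"])
        for p in masks_of(c,t)[:2]: print("  mask",round(p["conf"],2),p["box"])
cv2.imwrite("pics/final.png",np.hstack(out))
E
```

```text
time: 9.58
tool_pos: [0.3801, -0.2028, 0.2858]
top 29 X [0.041 0.057] Y [-0.004  0.009] z [0.019 0.022] grey 84.0
top block_center 0.54 [175.3, 189.0]
```

View pics/final.png

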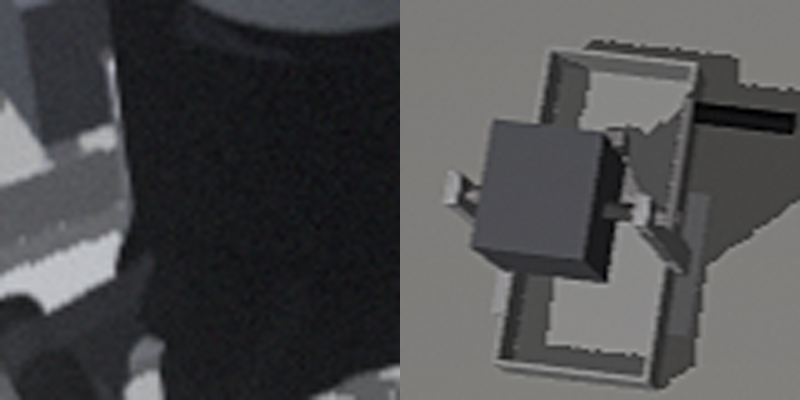

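The top view shows one sample just past the box's far edge. The arm now blocks the side camera, so I'll step back to where the view was clear and measure there.

```bash
python3 -m handwheel '[[[0,0.04,0,0,0,0],[0,0.04,0,0,0,0],[0,0.04,0,0,0,0],[0,0.04,0,0,0,0],[0,0.04,0,0,0,0],[0,0.04,0,0,0,0],[0,0,0,0,0,0]]]' | head -2; python3 - <<'E'
from h import *
c="side"; im,d=grab_frame(c); cv2.imwrite("pics/s10.png",im)
for t in("cylinder_center","block_center"):
    for p in pinpoint(c,t)[:2]: print(c,t,round(p["conf"],2),p["position"])
    for p in masks_of(c,t)[:2]: print("  mask",round(p["conf"],2),p["box"])
v,u=np.indices(d.shape); i=camera_info(c)
P=(np.stack([(u-i["cx"])/i["fx"]*d,-(v-i["cy"])/i["fy"]*d,-d,np.ones_like(d)],-1)@np.array(i["T"]).T)[...,:3]
q=P-[.5545,.186,0]; X=q@[.991,-.131,0]; Y=q@[.131,.991,0]
print("cols 234-256; grey / z(mm) / X(mm) / Y(mm)")
for r in range(154,170): print(r,*[f"{im[r,k].mean():.0f}/{P[r,k,2]*1e3:.0f}/{X[r,k]*1e3:.0f}/{Y[r,k]*1e3:.0f}" for k in range(232,256,2)])
E
```

```text
time: 10.67
tool_pos: [0.38, 0.0491, 0.2867]
side cylinder_center 0.46 [241.2, 158.7]
  mask 0.74 [298.3, 181.2, 59.7, 101.0]
side block_center 0.67 [245.0, 161.1]
cols 234-256; grey / z(mm) / X(mm) / Y(mm)
154 93/105/-14/-55 139/64/8/-11 131/71/9/-21 81/75/11/-28 103/2/50/51 89/4/53/46 97/4/58/44 93/4/62/42 92/5/66/38 93/2/72/38 93/5/75/32 99/5/79/31
155 86/101/-14/-53 133/61/8/-10 135/68/9/-21 85/70/12/-25 107/5/47/45 99/5/51/41 116/19/49/24 100/18/54/23 90/2/66/38 92/3/69/34 99/1/75/33 145/3/78/29
156 88/97/-13/-52 137/57/8/-10 137/65/9/-20 89/68/12/-25 98/4/46/42 116/20/42/22 115/20/46/19 103/20/51/18 103/5/63/31 105/4/68/30 143/2/72/29 167/2/77/26
157 82/93/-13/-50 144/56/7/-12 135/63/8/-21 101/66/11/-27 114/20/36/21 115/21/40/18 104/18/46/19 106/20/49/14 121/20/53/11 143/4/66/27 167/5/70/23 169/5/74/20
158 86/93/-14/-52 143/51/8/-9 139/59/9/-20 105/62/11/-25 114/19/35/19 104/19/39/16 105/17/45/16 117/18/48/12 127/20/52/8 157/21/55/4 169/5/68/20 169/2/73/19
159 87/90/-14/-52 137/53/6/-15 134/57/8/-21 100/59/11/-25 102/22/32/13 98/18/38/14 117/19/42/11 124/22/45/5 128/20/50/4 137
[... 805 characters left out ...]
/17 100/3/27/15 92/4/31/12 75/4/35/9 70/9/37/1 59/12/39/-4 55/8/46/-3 69/5/51/-1 84/42/38/-42 88/40/42/-42
166 80/72/-16/-54 79/4/16/15 93/6/20/11 90/4/25/11 94/4/29/8 88/2/34/8 67/5/37/2 55/8/40/-3 68/5/46/-2 85/41/32/-42 87/41/36/-44 82/38/42/-43
167 81/68/-16/-52 81/4/15/12 91/5/18/9 92/3/24/8 94/4/27/5 90/6/31/1 76/2/36/2 67/41/23/-40 80/39/28/-41 84/41/31/-45 79/36/37/-42 78/34/42/-42
168 82/64/-16/-52 94/61/-11/-50 88/1/18/9 93/2/22/6 88/5/25/0 92/3/30/-0 86/41/17/-41 80/40/22/-43 81/39/26/-43 79/37/31/-44 80/33/37/-42 76/32/41/-43
169 81/61/-16/-52 112/59/-12/-51 136/3/16/4 130/3/20/2 106/1/25/1 89/40/12/-41 80/39/16/-43 80/37/22/-42 78/36/26/-43 74/33/31/-43 78/32/36/-44 79/27/42/-42
```

The raised patch in the tray covers 23 × 28 mm with its top at z≈19 mm. That's two touching samples lying on the floor, more than one 16 × 22 mm piece, and the networks place the cylinder and the block side by side there. Handing in.

```bash
python3 -c "from plant import job_done; print(job_done())"
```

```text
the job is handed in; nothing more can be done
None
```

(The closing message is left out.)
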